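# Wedge a pipe rest into its tapered bench dovetail

## Task

Mount the loose V-topped steel pipe rest in the bench receiver: set its dovetail foot flat on the open end of the receiver plate, narrow end first, slide it in between the two rails and push it by its heel along the tapered way until it wedges tight and stays clamped by itself. Feel for where it binds, since that differs with the setting of the gib, then give it one firm hand push of about 20 N and no more, do not ram it. Let go, and leave the other things on the bench where they lie.

Things in the scene. Friction and masses are not known exactly. Their poses are not given: they have to be found in the camera images.
- receiver: Steel dovetail receiver bolted to the bench; fixed. Base plate 224 x 110 mm, 8 mm thick; its top is the way's floor. Origin: centre of the plate's underside, on the bench. z up; x along the way, the direction in which the rest is pushed home; y across, to the fixed rail. Bare landing from x = -112 to 8 mm, but for four screw heads 6 mm high at y = +-43 mm. Two rails from x = 8 to 108 mm.
- way_mouth (a point): Middle of the way's mouth at the floor: receiver x = 8 mm, y = 0, z = 8 mm. The rails have undercut 60 degree flanks, tops at z = 21.5 mm, outer sides at y = +-46 mm. The gap at the floor is 47 mm wide here and narrows evenly by 1 mm for every 10 mm along x (1/20 a side); at the rails' tops it is 15.6 mm less.
- way_home (a point): Where rest_mid is when wedged at the gib's middle setting: receiver x = 58 mm, y = 0, z = 46 mm. Screws set the brass gib strip on the -y rail up to 1.8 mm in or out, not measured, so the rest binds anywhere from 18 mm before to 18 mm past this, up to 0.9 mm aside. Oiled steel, friction about 0.15: it slides in with under 3 N, then binds within 1 or 2 mm.
- rest_mid (a point): Loose dark steel pipe rest, 0.4 to 0.65 kg, 71 mm high, upright. Point: in its block, on its axis, 38 mm above the foot's underside. z up, x to the foot's narrow end (nose), which goes first and along the receiver's x. Block 30 mm along x, 36 mm along y, 17 to 58 mm above the underside; on it a smaller V head. Grip it across y or x. Flat on the way's floor this point is 46 mm over the bench.
- heel (a point): Centre of the rear face of the heel lug, 70 mm behind rest_mid, 10 mm above the underside; the lug is 12 mm thick, 26 mm wide, 20 mm high, and stays outside the way. Push the rest home here, low: a push high on the block cocks it: it jams early and is loose when let go. A push of 18 to 25 N along x wedges it so that it stays; under 10 N leaves it loose, over 35 N is ramming.
- foot_nose (a point): Middle of the nose of the rest's foot, at its underside, 28 mm ahead of rest_mid. The foot is a dovetail tongue 60 mm long, 10 mm high, at its underside 39 mm wide at the nose and 45 mm at its rear end, sides leaning in 5.8 mm to the top; a neck 24 mm wide, 7 mm high joins it to the block. Behind it a tang 24 mm wide, 10 mm high, leads to the heel lug.
- wrench: Bystander: open-ended steel wrench 180 mm long lying on the bench; origin under its middle, x along it.
- elbow: Bystander: bent copper tube, 22 mm thick, legs about 95 and 70 mm, lying on the bench; origin on the bench under the longer leg.
- fitting: Bystander: brass valve body, 30 x 30 mm with a side port at each end (58 mm over both), 46 mm high; origin at the middle of its underside.
Mind the look-alikes: they are no part of the job. What is meant by the part that bears rest_mid is not brown or purple, and is the smaller of those in its own colour.

How it is judged:
By the outcome, as a careful person would: the job done as asked, in the order asked, and still so for the second after the job is handed in, with the robot touching nothing.
It also fails if it takes over 72 s, if anything falls off the work surface, if the arm or the gripper's body presses on something with over 40 N, if the wrist force passes 120 N, or if a joint passes its speed limit or range.

## Robot

A 7-joint arm with a two-finger parallel gripper is mounted at the origin on the work surface. World frame = base frame: x ahead of the robot, y to its left, z up, the work surface at z = 0. Lengths are in m, angles in rad, forces in N, time in s.
With the tool pointing down it reaches from about 0.425 to 0.875 m from the base axis. Payload 8.4 kg.
Tool frame: the origin (TCP) lies midway between the tips of the shut fingers; the grasp point (between the pads) lies 19 mm behind it; z points along the fingers, y is the line along which they close (so a half turn about z gives the same grasp; the last joint's range is limited). The gripper opens to 85 mm and grips with 20 to 120 N. Pads are 22 mm wide; open, the fingers measure 114 mm over their backs; the gripper's body (76 mm by 85 mm) begins 54 mm behind the grasp point. The pads swing forward as they close: fully open they stand 13 mm farther back than shut.
Start: joints at [-1.349, 0.333, 0.04, 1.465, -0.013, 1.343, -0.059], TCP at [0.205, 0.617, 0.231] pointing down, gripper open.
Joint ranges: [-2.58, 2.58], [-0.38, 2.09], [-1.3, 1.39], [0.25, 2.4], [-1.5, 4.64], [0.08, 2.09], [-2.65, 2.65]. Speed limits (rad/s): [2.22, 2.22, 2.79, 2.79, 3.14, 3.14, 3.14].

## Interface

Orientations are given as a unit quaternion [w, x, y, z].
In Python, from workcell import state, grab_frame, sign_off gives the robot as it stands.
- The arm moves only by the tool play_rows, never from a script. Its argument "motion" is a list of rows, each a list of 3 entries, a list of its own where there are three numbers: the shift along the tool's x, y, z each as a share of 0.15 m, from -1 to 1, then the turn, a rotation vector about the tool's x, y, z each as a share of 360 degrees, from -1 to 1, then the opening, from -1 (shut) to 1 (fully open). In form: [[[dx, dy, dz], [ax, ay, az], jaw], ...]. A call has 1 to 12 rows; each row is the pose to reach, as a shift and turn from the pose commanded when the call began, along the tool's axes at that moment, turning the shorter way round; what a row does not reach only later rows make up. A row lasts 1/8 s, in which the tool goes at most 62.5 mm and 10.7 degrees, less where a joint would pass 70% of its speed; a pose out of reach is approached as far as the arm can. A call with a number of a shift or a turn outside -1 to 1 is refused whole. A call with a gripper value outside its range is refused whole. The fingers move at their own pace and stop on an object; the grip force is fixed at half the most. Time passes only in rows, so rows that repeat a pose let the fingers close. It gives the time, the measured TCP pose, the force, the opening and the grip force at its end, in the units of the state.
- state(): the state, without advancing time (a new reading comes with each control period).
- grab_frame(name): name is "side" or "top" or "wrist"; returns a dict with "image" (400x640x3 uint8, red, green, blue), "camera_matrix" (3x3 intrinsics, pixels), "k1" (the pictures are not rectified: a ray, as slopes to the right and down, at radius r is drawn at 1 + k1 r^2 times it, then the intrinsics apply), "R" (3x3) and "t" (3): a world point X has camera coordinates R X + t. Camera axes: x right, y down, z forward; pixel columns grow to the right and rows downward; lengths in m; the calibration is good to about 2 mm. A picture is of the moment at which its call begins. There is no depth.
- sign_off(): hands the job in; it is judged then, once.
The state is a dict: "t": time; "joint_pos": joint angles; "joint_velocities": joint speeds; "effort": joint torques, N m; "eef_pos": TCP position; "ee_rot": TCP orientation; "contact_force": force on the tool from outside, world axes, zero at the start; "torque": the same for the moment, N m; "width": finger opening in m; "grasp_force": force on a finger pad.
Only numpy, scipy, OpenCV 4.12 (cv2) and the standard library are available. Lean on these libraries where they do the work, as an engineer would, in place of code of your own. Each camera call takes 0.05 s, during which the arm holds its last target. There are 200 camera calls.

## Working session

There is one attempt and no reset: what is moved stays moved. The work goes in short steps, Python scripts to look and compute and a tool call to move; the robot and the scene stay as the last step left them, time stands still between calls to the robot, and variables do not carry over. Pictures are saved under pics/ and viewed, at most 10 in all, crops included, and the job is handed in when it is done.

Besides the shell and the picture viewer there is one more tool, called after ">>>" as name(argument=value, ...), one argument or row to a line, values as JSON. play_rows: Moves the arm, as the interface text tells. Shift numbers are shares of 0.15 m and turn numbers shares of 360 degrees, none past 1 either way. Its arguments: {"type":"object","properties":{"motion":{"type":"array","items":{"type":"array"}}},"required":["motion"]}

```bash
mkdir -p pics
cat > h.py <<'E'
import numpy as np, cv2
from workcell import state, grab_frame, sign_off
from scipy.spatial.transform import Rotation as Ro
def save(n,f): cv2.imwrite(f'pics/{n}.png',f['image'][:,:,::-1])
def ray(f,u,v):
    K=f['camera_matrix'];p=cv2.undistortPoints(np.array([[[u,v]]],float),K,np.array([f['k1'],0,0,0,0.]))[0,0]
    return -f['R'].T@f['t'], f['R'].T@np.array([p[0],p[1],1])
def onz(f,u,v,z):
    c,d=ray(f,u,v);return c+d*(z-c[2])/d[2]
def proj(f,X):
    c=f['R']@np.array(X)+f['t'];s=c[:2]/c[2];s=s*(1+f['k1']*(s@s));K=f['camera_matrix']
    return (K@[s[0],s[1],1])[:2]
def tool(s=None):
    s=s or state();q=s['ee_rot'];return np.array(s['eef_pos']),Ro.from_quat([q[1],q[2],q[3],q[0]])
E
python3 - <<'E'
from h import *
import pickle
for n in('top','side'):
    f=grab_frame(n);save(n+'0',f);pickle.dump(f,open(n+'0.pkl','wb'));print(n,f['k1'],-f['R'].T@f['t'],f['camera_matrix'][0])
s=state();print(s)
print(tool(s)[1].as_matrix().round(3))
E
```

```text
top -0.13002970449751394 [0.50358685 0.0146592  1.43495588] [461.92136203   0.         328.33781597]
side -0.04063790363712656 [ 0.09991983 -0.7677422   0.78783958] [494.93223106   0.         321.32267834]
{'t': 0.1, 'joint_pos': array([-1.3491775 ,  0.33386181,  0.0398729 ,  1.46619968, -0.01335492,
        1.34329473, -0.05850218]), 'joint_velocities': array([ 7.47143890e-04, -3.16751438e-03,  2.56309349e-04, -2.87469334e-03,
       -1.55637034e-05,  9.50875995e-04, -1.11039364e-03]), 'effort': array([ 4.88019592e-03, -6.60013747e+01,  1.37062177e+00, -4.06472683e+01,
        1.70344894e-02,  8.89152900e-03,  3.93016853e-05]), 'eef_pos': array([0.20488063, 0.61642512, 0.23048803]), 'ee_rot': array([-4.79443353e-05,  1.59725992e-01,  9.87161104e-01, -7.47791803e-04]), 'contact_force': array([ 0.16937072,  0.48289045, -0.19102662]), 'torque': array([-0.03214913,  0.03752577,  0.05448036]), 'grasp_force': 0.0, 'width': 0.08538421372649012}
[[-0.949  0.315 -0.   ]
 [ 0.315  0.949 -0.001]
 [-0.    -0.001 -1.   ]]
```

View pics/top0.png

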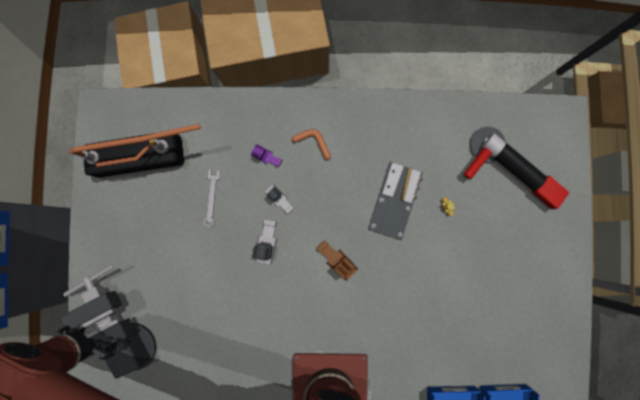

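View pics/side0.png

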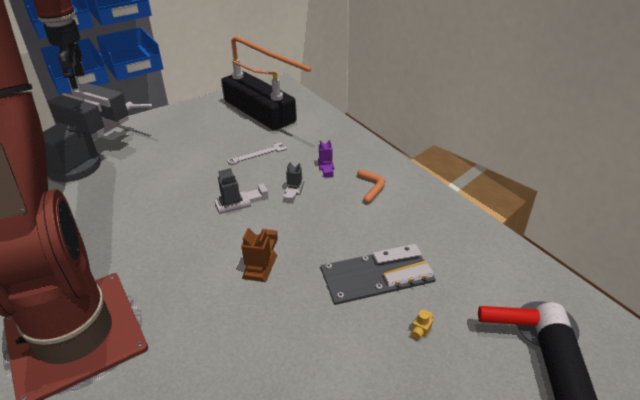

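The top view shows the dark small rest at about (278,198), with its heel towards (289,210). The bigger look-alike is at (265,240). The receiver is at (397,200), with its mouth landing at the bottom and its rails at the top. The brown and purple copies are decoys.

Run:
```python
from h import *
import pickle
f=pickle.load(open('top0.pkl','rb'));g=pickle.load(open('side0.pkl','rb'))
for n,u,v,z in [('block',275,194,.04),('heel',289,210,.01),('rec',397,200,.008),('recbot',387,235,.008),('rectop',407,165,.02),('fit',447,206,.02),('elbow',318,143,.01),('big',265,240,.04),('wr',212,200,0)]: print(n,onz(f,u,v,z).round(3))
w=grab_frame('wrist');p,R=tool();print('cam in tool',R.inv().apply(-w['R'].T@w['t']-p).round(4));print((w['R']@R.as_matrix()).round(3),w['camera_matrix'][0],w['k1'])
a=cv2.resize(f['image'][140:260,240:440],None,fx=4,fy=4,interpolation=cv2.INTER_CUBIC);cv2.imwrite('pics/topc.png',a[:,:,::-1])
```

```text
block [0.605 0.174 0.04 ]
heel [0.558 0.133 0.01 ]
rec [ 0.593 -0.201  0.008]
recbot [ 0.485 -0.171  0.008]
rectop [ 0.702 -0.231  0.02 ]
fit [ 0.576 -0.356  0.02 ]
elbow [0.768 0.046 0.01 ]
big [0.466 0.201 0.04 ]
wr [0.587 0.377 0.   ]
cam in tool [ 0.0845  0.     -0.1428]
[[-0.     1.     0.001]
 [-0.945  0.    -0.326]
 [-0.326 -0.001  0.945]] [294.28424621   0.         322.66155567] 0.014494488810766442
```

View pics/topc.png

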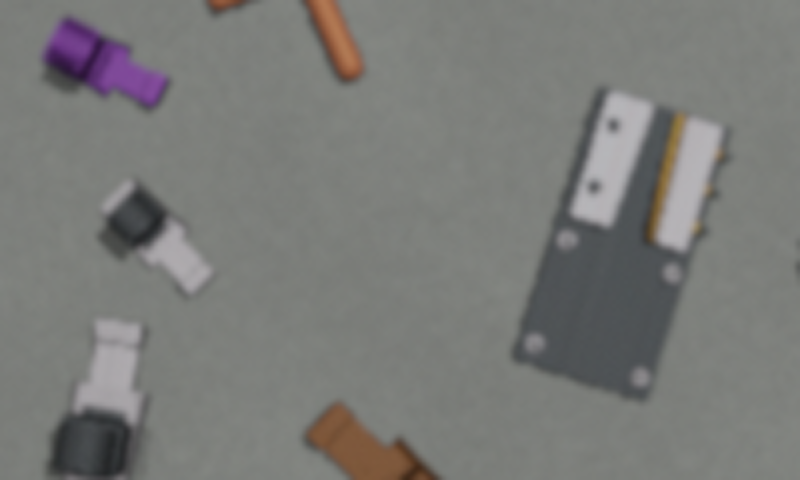

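The crop shows the rest's nose at upper left, at crop (120,195), with the heel at (195,280). The receiver's yaw is about -15°, with its landing towards the robot. I'm moving above the rest for a wrist view.

>>> play_rows(
  motion=[
    [[-1,-0.58,0],[0,0,0],1],
    [[-1,-0.58,0],[0,0,0],1],
    [[-1,-0.58,0],[0,0,0],1],
    [[-1,-0.58,0],[0,0,0],1],
  ],
)

```text
t: 0.65
eef_pos: [0.3238, 0.4833, 0.2316]
ee_rot: [0.001, 0.163, 0.987, -0.0]
contact_force: [-0.9, 0.0, 1.0]
width: 0.0854
grasp_force: 0.0
```

>>> play_rows(
  motion=[
    [[-1,-0.58,0],[0,0,0],1],
    [[-1,-0.58,0],[0,0,0],1],
    [[-1,-0.58,0],[0,0,0],1],
    [[-1,-0.58,0],[0,0,0],1],
  ],
)

```text
t: 1.15
eef_pos: [0.4374, 0.3539, 0.2313]
ee_rot: [0.0, 0.163, 0.987, -0.0]
contact_force: [-0.9, 0.1, -0.1]
width: 0.0855
grasp_force: 0.0
```

>>> play_rows(
  motion=[
    [[-1,-0.58,0],[0,0,0.1],1],
    [[-1,-0.58,0],[0,0,0.1],1],
    [[-1,-0.58,0],[0,0,0.1],1],
    [[-1,-0.58,0],[0,0,0.1],1],
  ],
)

```text
t: 1.65
eef_pos: [0.5515, 0.2245, 0.231]
ee_rot: [0.001, 0.461, 0.887, -0.001]
contact_force: [-0.3, 0.9, 0.3]
width: 0.0853
grasp_force: 0.0
```

>>> play_rows(
  motion=[
    [[-0.5,0.06,0],[0,0,0.235],1],
    [[-0.5,0.06,0],[0,0,0.235],1],
    [[-0.5,0.06,0],[0,0,0.235],1],
    [[-0.5,0.06,0],[0,0,0.235],1],
    [[-0.5,0.06,0],[0,0,0.235],1],
    [[-0.5,0.06,0],[0,0,0.235],1],
    [[-0.5,0.06,0],[0,0,0.235],1],
    [[-0.5,0.06,0],[0,0,0.235],1],
    [[-0.5,0.06,0],[0,0,0.235],1],
    [[-0.5,0.06,0],[0,0,0.235],1],
  ],
)

```text
t: 2.9
eef_pos: [0.6004, 0.1726, 0.2311]
ee_rot: [-0.0, 0.936, 0.353, -0.0]
contact_force: [0.3, 0.3, -0.2]
width: 0.0854
grasp_force: 0.0
```

Run:
```python
from h import *
import pickle
w=grab_frame('wrist');save('w1',w);pickle.dump(w,open('w1.pkl','wb'));p,R=tool();print(p,R.as_matrix().round(3),state()['joint_pos'].round(2))
```

```text
[0.60050007 0.17226816 0.23117803] [[ 0.752  0.659 -0.   ]
 [ 0.659 -0.752  0.   ]
 [-0.    -0.    -1.   ]] [-0.88  0.32  0.67  1.56 -0.21  1.33 -1.03]
```

View pics/w1.png

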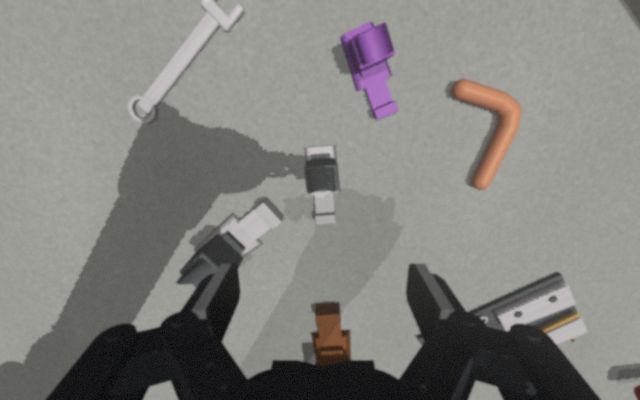

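The wrist view shows the target rest at (322,170), with its nose at the top (320,148) and its heel at (325,218), nearly aligned with tool x. I'll take a magnified crop with masks.

Run:
```python
from h import *
import pickle
w=pickle.load(open('w1.pkl','rb'));im=w['image'][138:233,290:360]
cv2.imwrite('pics/w1c.png',cv2.resize(im,None,fx=6,fy=6,interpolation=cv2.INTER_CUBIC)[:,:,::-1])
```

```text
(no output)
```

View pics/w1c.png

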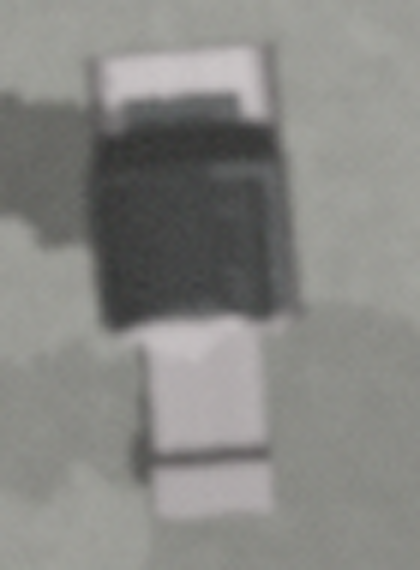

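Run:
```python
from h import *
import pickle
w=pickle.load(open('w1.pkl','rb'))
P=lambda x,y,z:onz(w,290+(x+.5)/6-.5,138+(y+.5)/6-.5,z)
a=P(157,518,.02);b=P(272,512,.02);c=P(103,55,.01);d=P(270,48,.01)
print('lugw',np.linalg.norm(a-b),'nosew',np.linalg.norm(c-d))
L=(a+b)/2;N=(c+d)/2;v=(N-L)[:2];print('len',np.linalg.norm(v));u=v/np.linalg.norm(v);print('yaw',np.degrees(np.arctan2(u[1],u[0])))
e=(b-a)[:2];print('yaw lug',np.degrees(np.arctan2(e[1],e[0]))+90);e=(d-c)[:2];print('yaw nose',np.degrees(np.arctan2(e[1],e[0]))+90)
mid=(L[:2]+u*70+N[:2]-u*28)/2;p,R=tool();print('mid',mid,'in tool mm',R.inv().apply(np.r_[mid,0]-p)*1000)
print('tool x yaw',np.degrees(np.arctan2(*R.as_matrix()[1::-1,0])))
```

```text
lugw 0.024996547113062623 nosew 0.03410559447290646
len 0.09837256391449219
yaw 44.76480751789528
yaw lug 44.564441271860105
yaw nose 43.690055951678616
mid [15.49901714 14.95059946] in tool mm [20945.30399264 -1288.73874543   227.42705345]
tool x yaw 41.24695110259593
```

Run:
```python
from h import *
import pickle
w=pickle.load(open('w1.pkl','rb'))
P=lambda x,y,z:onz(w,290+(x+.5)/6-.5,138+(y+.5)/6-.5,z)
L=(P(157,518,.02)+P(272,512,.02))/2;N=(P(103,55,.01)+P(270,48,.01))/2
u=(N-L)[:2];u/=np.linalg.norm(u);mid=(L[:2]+u*.07+N[:2]-u*.028)/2;p,R=tool();print('mid',mid,'in tool mm',R.inv().apply(np.r_[mid,0.038]-p)*1000)
# check with block top edges at z=.058
for q in [(103,180),(270,180),(100,325),(265,320)]: print(R.inv().apply(P(*q,.058)-np.r_[mid,.058])*1000)
```

```text
mid [0.60385567 0.17722455] in tool mm [  5.82739229  -1.48133149 193.17718119]
[ 1.17368579e+01 -1.65362272e+01  5.90722719e-04]
[ 1.17752061e+01  1.37700486e+01 -4.57670237e-03]
[-1.57033515e+01 -1.75587186e+01  5.96641030e-03]
[-1.46901143e+01  1.32198368e+01  5.33770779e-04]
```

>>> play_rows(
  motion=[
    [[0.039,-0.014,0.3],[0,0,-0.009],0.5],
    [[0.039,-0.014,0.6],[0,0,-0.009],0.5],
    [[0.039,-0.014,0.9],[0,0,-0.009],0.5],
    [[0.039,-0.014,0.9],[0,0,-0.009],0.5],
    [[0.039,-0.014,0.9],[0,0,-0.009],0.5],
  ],
)

```text
t: 3.58
eef_pos: [0.6047, 0.177, 0.0981]
ee_rot: [0.0, 0.926, 0.377, 0.001]
contact_force: [0.5, -0.3, 0.9]
width: 0.0639
grasp_force: 0.0
```

Run:
```python
from h import *
w=grab_frame('wrist');save('w2',w);p,R=tool();s=state();print(p,s['width'])
for X in ([.60386,.17722,.038],[.60386,.17722,.058]):print(proj(w,X), R.inv().apply(np.array(X)-p))
```

```text
[0.6050979  0.17719584 0.09864846] 0.06385701696746122
[321.97752461 223.08024241] [-0.00103851 -0.00094813  0.0606448 ]
[321.91310787 234.38978253] [-0.00098269 -0.00092622  0.04064489]
```

View pics/w2.png

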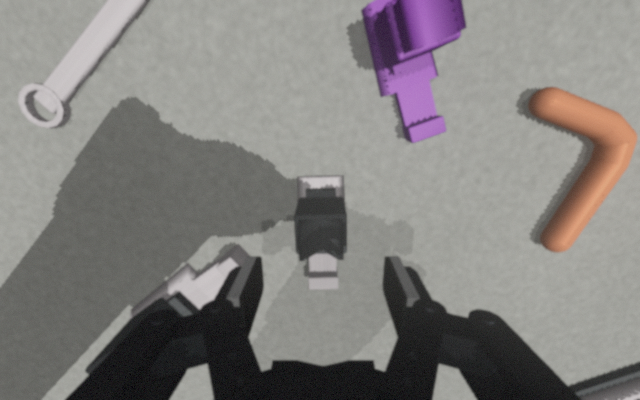

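The wrist view has the rest centred between the fingers (column 321) and square to them. I'll descend and grip.

>>> play_rows(
  motion=[
    [[-0.004,-0.004,0.25],[0,0,0],0.5],
    [[-0.004,-0.004,0.5],[0,0,0],0.5],
    [[-0.004,-0.004,0.5],[0,0,0],0.5],
    [[-0.004,-0.004,0.5],[0,0,0],-1],
    [[-0.004,-0.004,0.5],[0,0,0],-1],
    [[-0.004,-0.004,0.5],[0,0,0],-1],
    [[-0.004,-0.004,0.5],[0,0,0],-1],
    [[-0.004,-0.004,0.5],[0,0,0],-1],
  ],
)

```text
t: 4.62
eef_pos: [0.6045, 0.1776, 0.0241]
ee_rot: [-0.0, 0.926, 0.377, 0.002]
contact_force: [-0.7, -0.0, 5.5]
width: 0.0354
grasp_force: 60.4
```

>>> play_rows(
  motion=[
    [[0,0,-0.35],[0,0,0],-1],
    [[0,0,-0.75],[0,0,0],-1],
    [[-0.34,0.23,-0.75],[0,0,0],-1],
    [[-0.68,0.47,-0.75],[0,0,0],-1],
    [[-0.68,0.47,-0.75],[0,0,0],-1],
    [[-0.68,0.47,-0.75],[0,0,0],-1],
  ],
)

```text
t: 5.38
eef_pos: [0.5791, 0.0554, 0.1346]
ee_rot: [-0.0, 0.927, 0.376, 0.001]
contact_force: [0.2, 0.7, -6.7]
width: 0.0351
grasp_force: 63.0
```

>>> play_rows(
  motion=[
    [[-0.34,0.23,0],[0,0,0],-1],
    [[-0.68,0.47,0],[0,0,0],-1],
    [[-0.68,0.47,0],[0,0,0],-1],
    [[-0.68,0.47,0],[0,0,0],-1],
  ],
)

```text
t: 5.88
eef_pos: [0.5556, -0.0651, 0.134]
ee_rot: [-0.0, 0.926, 0.377, 0.0]
contact_force: [-0.3, 1.7, -5.9]
width: 0.0355
grasp_force: 63.0
```

>>> play_rows(
  motion=[
    [[-0.23,0.16,0],[0,0,0.028],-1],
    [[-0.46,0.31,0],[0,0,0.056],-1],
    [[-0.68,0.47,0],[0,0,0.084],-1],
    [[-0.68,0.47,0],[0,0,0.112],-1],
    [[-0.68,0.47,0],[0,0,0.14],-1],
    [[-0.68,0.47,0],[0,0,0.167],-1],
    [[-0.68,0.47,0],[0,0,0.167],-1],
    [[-0.68,0.47,0],[0,0,0.167],-1],
  ],
)

```text
t: 6.88
eef_pos: [0.5319, -0.1869, 0.1337]
ee_rot: [0.0, 0.991, -0.135, -0.0]
contact_force: [-0.1, -1.5, -5.8]
width: 0.0352
grasp_force: 63.1
```

Run:
```python
from h import *
import pickle
w=grab_frame('wrist');save('w3',w);pickle.dump(w,open('w3.pkl','wb'));p,R=tool();s=state();print(p,s['width'],s['contact_force'],R.as_matrix().round(4))
```

```text
[ 0.53174005 -0.1871957   0.13380442] 0.03560486049797111 [ 0.45762276 -1.13299622 -5.67574153] [[ 9.632e-01 -2.688e-01 -0.000e+00]
 [-2.688e-01 -9.632e-01  2.000e-04]
 [-1.000e-04 -1.000e-04 -1.000e+00]]
```

View pics/w3.png

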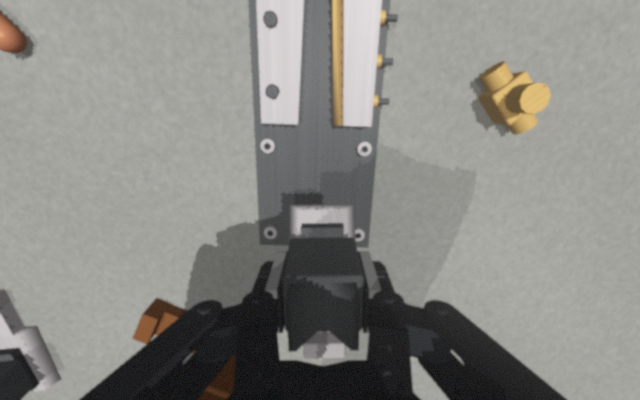

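The wrist view shows the receiver straight ahead. The screw heads are at about (267,146), (365,148), (270,233) and (359,235), the rail fronts are at row 125, and the held rest's nose is at (291–353, 206).

Run:
```python
from h import *
import pickle
w=pickle.load(open('w3.pkl','rb'));g=cv2.cvtColor(w['image'],cv2.COLOR_RGB2GRAY).astype(int)
p,R=tool()
T=lambda X:(R.inv().apply(np.array(X)-p)*1000).round(1)
S=[]
for u,v in [(267,146),(365,148),(270,233),(359,235)]:
    a=g[v-9:v+10,u-9:u+10]; ys,xs=np.where(a>115); c=(u-9+xs.mean(),v-9+ys.mean()); X=onz(w,*c,.014);S.append(X);print(c,len(xs),T(X))
S=np.array(S);print('across',np.linalg.norm(S[0]-S[1]),np.linalg.norm(S[2]-S[3]),'along',np.linalg.norm(S[0]-S[2]))
for a,b in((0,2),(1,3)): d=S[a]-S[b];print('yaw',np.degrees(np.arctan2(d[1],d[0])))
for n,u,v,z in[('Lrail out',261,124,.0215),('Lin',299,124,.0215),('Rin',334,126,.0215),('Rout',372,126,.0215),('pl',260,245,.008),('pr',369,246,.008)]:print(n,T(onz(w,u,v,z)))
zt=p[2]+.014-.028
print('nose top edge',T(onz(w,291,206,zt)),T(onz(w,353,206,zt)),'toolyaw',np.degrees(np.arctan2(*R.as_matrix()[1::-1,0])))
a=w['image'][100:260,240:400];cv2.imwrite('pics/w3c.png',cv2.resize(a,None,fx=3.7,fy=3.7,interpolation=cv2.INTER_CUBIC)[:,:,::-1])
```

```text
(np.float64(267.0406091370558), np.float64(145.37563451776649)) 197 [ 48.5 -49.5 119.8]
(np.float64(364.615763546798), np.float64(148.2512315270936)) 203 [ 46.1  36.8 119.8]
(np.float64(270.0408163265306), np.float64(231.9387755102041)) 49 [-35.1 -51.6 119.8]
(np.float64(357.7433628318584), np.float64(233.9203539823009)) 113 [-37.1  34.1 119.8]
across 0.0862493377247861 0.08571035906936267 along 0.0835917211097281
yaw -17.088339035080626
yaw -17.459397916129486
Lrail out [ 67.2 -52.  112.3]
Lin [ 67.2 -20.2 112.3]
Rin [ 65.6   9.1 112.3]
Rout [ 65.7  41.  112.3]
pl [-52.3 -63.8 125.8]
pr [-53.3  46.8 125.8]
nose top edge [ 29.1 -18.3  14. ] [29.2 16.7 14. ] toolyaw -15.595332023345328
```

View pics/w3c.png

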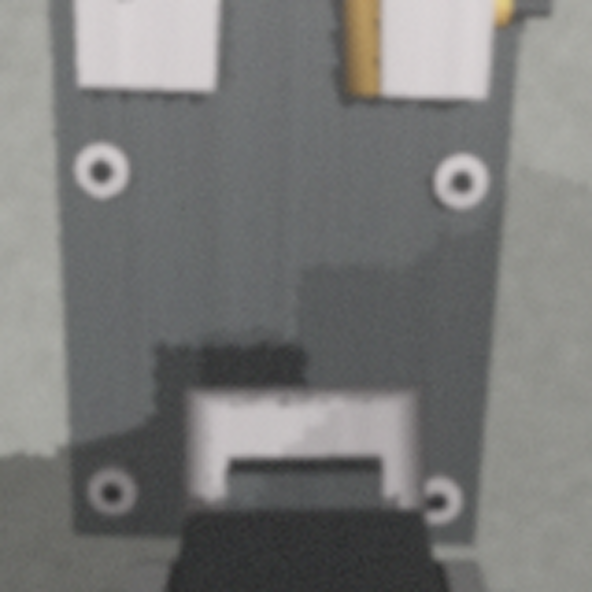

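>>> play_rows(
  motion=[
    [[0.169,-0.041,0],[0,0,0.004],-1],
    [[0.169,-0.041,0.2],[0,0,0.004],-1],
    [[0.169,-0.041,0.4],[0,0,0.004],-1],
    [[0.169,-0.041,0.6],[0,0,0.004],-1],
    [[0.169,-0.041,0.6],[0,0,0.004],-1],
    [[0.169,-0.041,0.6],[0,0,0.004],-1],
  ],
)

```text
t: 7.68
eef_pos: [0.5581, -0.1894, 0.045]
ee_rot: [0.0, 0.989, -0.15, 0.001]
contact_force: [0.4, 0.9, -5.4]
width: 0.0344
grasp_force: 62.7
```

Run:
```python
from h import *
import pickle
w=grab_frame('wrist');save('w4',w);pickle.dump(w,open('w4.pkl','wb'));p,R=tool();s=state();print(p,s['contact_force'],np.degrees(np.arctan2(*R.as_matrix()[1::-1,0])))
a=w['image'][60:330,180:480];cv2.imwrite('pics/w4c.png',cv2.resize(a,None,fx=2.2,fy=2.2,interpolation=cv2.INTER_CUBIC)[:,:,::-1])
```

```text
[ 0.55836997 -0.18949403  0.04531173] [-0.19818197  0.07926956 -6.212764  ] -17.25983293085293
```

View pics/w4c.png

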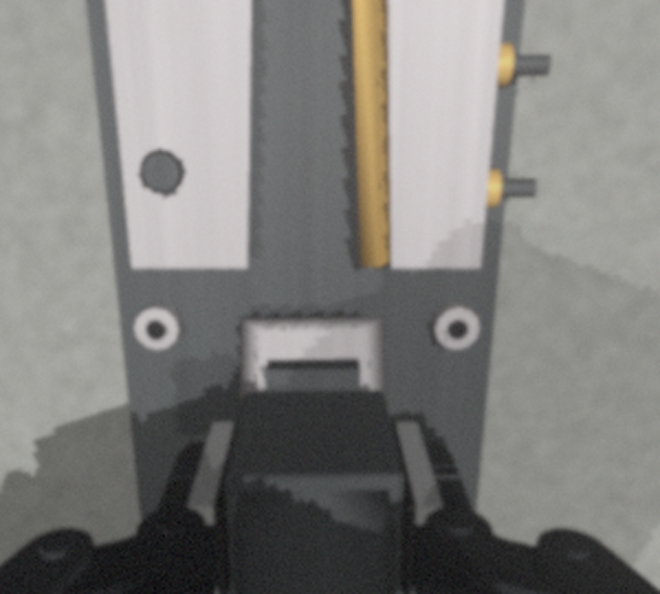

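The close view shows the plate square to the tool, with both rail fronts at row 269 and both screws at row 330. The receiver's centre line sits about 1.9 mm towards tool -y, so I'll correct for that and lower the rest.

>>> play_rows(
  motion=[
    [[0,-0.013,0],[0,0,0],-1],
    [[0,-0.013,0.03],[0,0,0],-1],
    [[0,-0.013,0.06],[0,0,0],-1],
    [[0,-0.013,0.075],[0,0,0],-1],
    [[0,-0.013,0.075],[0,0,0],-1],
  ],
)

```text
t: 8.35
eef_pos: [0.5579, -0.1874, 0.0324]
ee_rot: [0.0, 0.989, -0.15, -0.0]
contact_force: [-0.1, 0.3, -5.9]
width: 0.0353
grasp_force: 63.0
```

>>> play_rows(
  motion=[
    [[0,0,0.007],[0,0,0],-1],
    [[0,0,0.007],[0,0,0],-1],
    [[0,0,0.007],[0,0,0],-1],
  ],
)

```text
t: 8.72
eef_pos: [0.5583, -0.1876, 0.0321]
ee_rot: [0.0, 0.989, -0.15, 0.0]
contact_force: [-2.7, 0.8, 4.7]
width: 0.0351
grasp_force: 64.2
```

>>> play_rows(
  motion=[
    [[0.05,0,-0.003],[0,0,0],-1],
    [[0.1,0,-0.003],[0,0,0],-1],
    [[0.13,0,-0.003],[0,0,0],-1],
    [[0.16,0,-0.003],[0,0,0],-1],
    [[0.16,0,-0.003],[0,0,0],-1],
  ],
)

```text
t: 9.35
eef_pos: [0.5817, -0.1948, 0.0321]
ee_rot: [0.0, 0.989, -0.15, 0.001]
contact_force: [1.4, -0.7, 0.7]
width: 0.0352
grasp_force: 64.0
```

>>> play_rows(
  motion=[
    [[0.04,0,0],[0,0,0],-1],
    [[0.08,0,0],[0,0,0],-1],
    [[0.12,0,0],[0,0,0],-1],
    [[0.12,0,0],[0,0,0],-1],
  ],
)

```text
t: 9.85
eef_pos: [0.5988, -0.2, 0.0321]
ee_rot: [0.0, 0.989, -0.15, 0.001]
contact_force: [2.5, -0.7, 2.0]
width: 0.0358
grasp_force: 64.1
```

Run:
```python
from h import *
import pickle
w=grab_frame('wrist');p,R=tool();s=state();print(p,s['contact_force'],s['torque'],R.as_matrix()[:,0])
a=w['image'][60:330,180:480];cv2.imwrite('pics/w5c.png',cv2.resize(a,None,fx=2.2,fy=2.2,interpolation=cv2.INTER_CUBIC)[:,:,::-1])
```

```text
[ 0.59877529 -0.19995762  0.03212742] [ 1.64017696 -0.37998914  1.52424202] [-0.22613196 -0.57644395  0.04107221] [ 0.9547845  -0.29729524  0.0014453 ]
```

View pics/w5c.png

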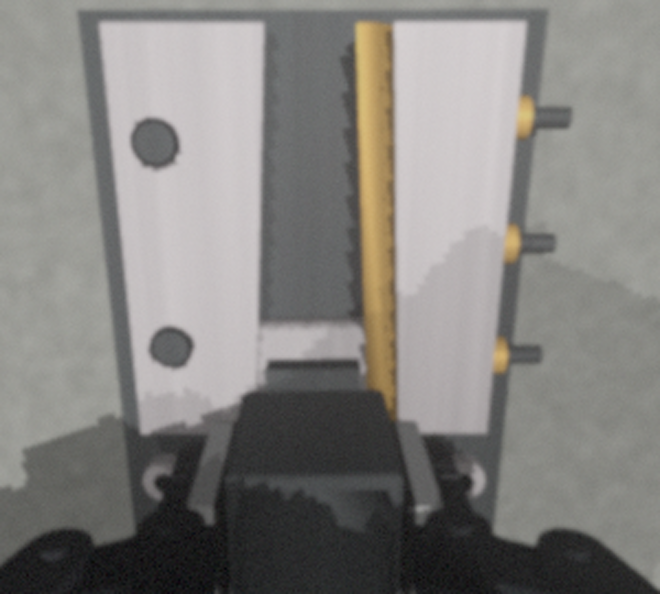

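The rest is in the way: its nose is at crop row 322, past the rail fronts at row 433, and the drag is under 3 N. I'll release, rise, and go behind the heel with the fingers shut.

>>> play_rows(
  motion=[
    [[0.12,0,0],[0,0,0],0.4],
    [[0.12,0,0],[0,0,0],0.4],
    [[0.12,0,0],[0,0,0],0.4],
    [[0.12,0,0],[0,0,0],0.4],
  ],
)

```text
t: 10.4
eef_pos: [0.6146, -0.205, 0.0318]
ee_rot: [-0.0, 0.989, -0.151, -0.0]
contact_force: [-0.1, -0.1, 0.6]
width: 0.0598
grasp_force: 0.0
```

I left the old x offset in that release call, so the tool drifted 17 mm forward while opening. It was harmless: the force stayed low and this is still before the bind zone. I'll now rise straight up and go behind the heel.

>>> play_rows(
  motion=[
    [[0,0,-0.33],[0,0,0],0.4],
    [[0,0,-0.67],[0,0,0],0.4],
    [[-0.3,0,-0.67],[0,0,0],-1],
    [[-0.6,0,-0.67],[0,0,0],-1],
    [[-0.77,0,-0.67],[0,0,0],-1],
    [[-0.77,0,-0.67],[0,0,0],-1],
    [[-0.77,0,-0.67],[0,0,0],-1],
  ],
)

```text
t: 11.28
eef_pos: [0.5057, -0.1705, 0.1328]
ee_rot: [-0.0, 0.989, -0.15, 0.001]
contact_force: [0.6, 0.5, 0.4]
width: 0.0004
grasp_force: 0.0
```

Run:
```python
from h import *
import pickle
w=grab_frame('wrist');pickle.dump(w,open('w6.pkl','wb'));s=state();p,R=tool(s);print(p,s['width'],s['contact_force'],R.as_matrix().round(4)[:,0])
g=cv2.cvtColor(w['image'],cv2.COLOR_RGB2GRAY)
# profile along tool axis, y=0 : points on z=.028 (lug top)
for x in range(-10,60,2):
    X=p+R.apply([x/1000,0,0]);X[2]=.028;u,v=proj(w,X);print(x,int(u),int(v),g[int(v),int(u)] if 0<=v<400 else '-',end=' | ')
```

```text
[ 0.50577794 -0.17078097  0.13272128] -5.786676304480309e-05 [ 0.44806935 -1.22872364  0.18026754] [ 9.549e-01 -2.970e-01  8.000e-04]
-10 322 213 91 | -8 322 211 86 | -6 322 209 82 | -4 322 206 85 | -2 322 204 84 | 0 322 202 86 | 2 322 200 85 | 4 322 198 84 | 6 322 196 87 | 8 322 194 89 | 10 322 191 89 | 12 322 189 89 | 14 322 187 97 | 16 322 185 101 | 18 322 183 99 | 20 322 180 101 | 22 322 178 98 | 24 322 176 98 | 26 322 174 141 | 28 322 171 194 | 30 322 169 196 | 32 322 167 194 | 34 322 164 196 | 36 322 162 195 | 38 322 160 167 | 40 322 157 188 | 42 322 155 199 | 44 322 153 198 | 46 322 150 200 | 48 322 148 200 | 50 322 145 201 | 52 323 143 202 | 54 323 141 201 | 56 323 138 202 | 58 323 136 202 |
```

Run:
```python
from h import *
import pickle
w=pickle.load(open('w6.pkl','rb'));p,R=tool();g=cv2.cvtColor(w['image'],cv2.COLOR_RGB2GRAY)
T=lambda X:(R.inv().apply(np.array(X)-p)*1000).round(1)
for r in(165,169):
    xs=np.where(g[r,290:355]>150)[0]+290;print(r,xs.min(),xs.max(),T(onz(w,xs.min()-.5,r,.028)),T(onz(w,xs.max()+.5,r,.028)))
```

```text
165 309 338 [ 33.8 -12.3 104.7] [ 33.9  13.2 104.8]
169 309 338 [ 30.4 -12.4 104.7] [ 30.4  13.2 104.7]
```

The lug is centred on the tool and its rear face is 26 mm ahead. I'll descend behind it, then approach.

>>> play_rows(
  motion=[
    [[0,0,0.3],[0,0,0],-1],
    [[0,0,0.6],[0,0,0],-1],
    [[0,0,0.75],[0,0,0],-1],
    [[0,0,0.79],[0,0,0],-1],
    [[0,0,0.79],[0,0,0],-1],
    [[0,0,0.79],[0,0,0],-1],
  ],
)

```text
t: 12.08
eef_pos: [0.5059, -0.1711, 0.015]
ee_rot: [0.0, 0.989, -0.15, 0.001]
contact_force: [0.1, -0.3, 0.4]
width: 0.0001
grasp_force: 0.0
```

>>> play_rows(
  motion=[
    [[0.03,0,0],[0,0,0],-1],
    [[0.06,0,0],[0,0,0],-1],
    [[0.09,0,0],[0,0,0],-1],
    [[0.12,0,0],[0,0,0],-1],
    [[0.15,0,0],[0,0,0],-1],
    [[0.18,0,0],[0,0,0],-1],
    [[0.21,0,0],[0,0,0],-1],
    [[0.21,0,0],[0,0,0],-1],
  ],
)

```text
t: 13.08
eef_pos: [0.5356, -0.1804, 0.014]
ee_rot: [0.0, 0.989, -0.15, 0.0]
contact_force: [-0.1, 0.0, -0.1]
width: 0.0001
grasp_force: 0.0
```

Run:
```python
from h import *
import pickle
w=pickle.load(open('w4.pkl','rb'));im=w['image'].astype(int)
for v in(100,120,140,160,175,179):
    r=im[v];br=[u for u in range(300,400) if r[u,0]-r[u,2]>60]
    g=r.sum(1)/3;L=[u for u in range(215,320) if g[u]>150];Rr=[u for u in range(350,420) if g[u]>150 and abs(r[u,0]-r[u,2])<30]
    y=lambda u:onz(w,u,v,.0215)
    a,b,c,d=[y(k) for k in(L[0]-.5,L[-1]+.5,br[0]-.5,Rr[-1]+.5)]
    n=lambda p,q:round(np.linalg.norm(p-q)*1000,2)
    print(v,L[0],L[-1],br[0],br[-1],Rr[-1],'wid',n(a,d),'Lrail',n(a,b),'R+gib',n(c,d),'gap',n(b,c))
```

```text
100 215 293 342 354 419 wid 108.94 Lrail 41.95 R+gib 41.45 gap 25.55
120 215 293 343 354 419 wid 111.33 Lrail 42.86 R+gib 41.82 gap 26.65
140 215 292 344 354 401 wid 103.84 Lrail 43.26 R+gib 32.22 gap 28.36
160 215 292 346 355 419 wid 116.39 Lrail 44.24 R+gib 42.01 gap 30.14
175 215 292 347 355 398 wid 106.29 Lrail 45.0 R+gib 30.05 gap 31.24
179 215 292 348 354 397 wid 106.2 Lrail 45.21 R+gib 29.03 gap 31.96
```

>>> play_rows(
  motion=[
    [[0.01,0,0],[0,0,0],-1],
    [[0.02,0,0],[0,0,0],-1],
    [[0.03,0,0],[0,0,0],-1],
    [[0.04,0,0],[0,0,0],-1],
    [[0.05,0,0],[0,0,0],-1],
    [[0.06,0,0],[0,0,0],-1],
    [[0.07,0,0],[0,0,0],-1],
  ],
)

```text
t: 13.95
eef_pos: [0.5451, -0.1832, 0.0139]
ee_rot: [-0.0, 0.989, -0.15, -0.0]
contact_force: [-3.6, 0.4, 1.9]
width: 0.0001
grasp_force: 1.6
```

Run:
```python
from h import *
w=grab_frame('wrist');s=state();p,R=tool(s);print(p,s['contact_force'].round(1))
g=cv2.cvtColor(w['image'],cv2.COLOR_RGB2GRAY)
for x in range(4,100,2):
    X=p+R.apply([x/1000,0,0]);X[2]=.028 if x<28 else .018;u,v=proj(w,X);print(x,int(v),g[int(v),int(u)] if 0<=v<400 else '-',end=' | ')
def tx(n,u,v,z):print(n,(R.inv().apply(onz(w,u,v,z)-p)*1000).round(1))
# rail front row: find light->dark along image column of left rail
col=300-38; c=g[:,col];print();print('col',[(v,int(c[v])) for v in range(60,300,6)])
```

```text
[ 0.54527149 -0.18322376  0.01398391] [-2.4  1.6  0.5]
4 271 41 | 6 267 43 | 8 264 47 | 10 260 100 | 12 257 179 | 14 253 179 | 16 249 177 | 18 246 178 | 20 242 177 | 22 238 146 | 24 234 110 | 26 231 120 | 28 219 202 | 30 215 202 | 32 212 201 | 34 208 201 | 36 204 201 | 38 200 201 | 40 196 201 | 42 193 202 | 44 189 202 | 46 185 200 | 48 181 201 | 50 177 196 | 52 173 199 | 54 169 164 | 56 164 96 | 58 160 105 | 60 156 107 | 62 152 110 | 64 148 106 | 66 143 110 | 68 139 112 | 70 134 110 | 72 130 111 | 74 125 114 | 76 121 114 | 78 116 112 | 80 112 115 | 82 107 115 | 84 102 117 | 86 97 118 | 88 93 117 | 90 88 116 | 92 83 120 | 94 78 119 | 96 73 119 | 98 68 116 | 
col [(60, 189), (66, 96), (72, 80), (78, 74), (84, 75), (90, 72), (96, 70), (102, 69), (108, 67), (114, 67), (120, 70), (126, 79), (132, 90), (138, 107), (144, 139), (150, 158), (156, 184), (162, 201), (168, 188), (174, 110), (180, 111), (186, 110), (192, 108), (198, 108), (204, 109), (210, 108), (216, 107), (222, 107), (228, 108), (234, 105), (240, 104), (246, 90), (252, 89), (258, 57), (264, 54), (270, 55), (276, 55), (282, 59), (288, 63), (294, 63)]
```

Heel contact is confirmed: lug 10 mm ahead of TCP, rest_mid at about receiver x = 37 mm, sliding force about 3 N. From here I'll use small steps and feel for the bind.

>>> play_rows(
  motion=[
    [[0.005,0,0],[0,0,0],-1],
    [[0.01,0,0],[0,0,0],-1],
    [[0.015,0,0],[0,0,0],-1],
    [[0.02,0,0],[0,0,0],-1],
  ],
)

```text
t: 14.5
eef_pos: [0.5477, -0.1837, 0.0139]
ee_rot: [-0.0, 0.989, -0.15, -0.0]
contact_force: [-3.6, 2.5, 2.7]
width: 0.0002
grasp_force: 2.4
```

>>> play_rows(
  motion=[
    [[0.005,0,0],[0,0,0],-1],
    [[0.01,0,0],[0,0,0],-1],
    [[0.014,0,0],[0,0,0],-1],
  ],
)

```text
t: 14.88
eef_pos: [0.5496, -0.1842, 0.0138]
ee_rot: [-0.0, 0.989, -0.15, -0.001]
contact_force: [-4.3, 4.1, 3.1]
width: 0.0002
grasp_force: 2.9
```

>>> play_rows(
  motion=[
    [[0.004,0,0],[0,0,0],-1],
    [[0.008,0,0],[0,0,0],-1],
    [[0.008,0,0],[0,0,0],-1],
  ],
)

```text
t: 15.25
eef_pos: [0.5507, -0.1844, 0.0138]
ee_rot: [-0.0, 0.989, -0.15, -0.001]
contact_force: [-5.2, 4.5, 2.9]
width: -0.0
grasp_force: 2.8
```

>>> play_rows(
  motion=[
    [[-0.01,0,0],[0,0,0],-1],
    [[-0.02,0,0],[0,0,0],-1],
    [[-0.02,0,0],[0,0,0],-1],
  ],
)

```text
t: 15.62
eef_pos: [0.5484, -0.1845, 0.0141]
ee_rot: [0.0, 0.989, -0.151, 0.0]
contact_force: [-0.0, 0.7, -0.2]
width: 0.0
grasp_force: 0.0
```

Run:
```python
from h import *
import pickle
w=grab_frame('wrist');pickle.dump(w,open('w7.pkl','wb'));s=state();p,R=tool(s);print(p,s['contact_force'].round(1));g=cv2.cvtColor(w['image'],cv2.COLOR_RGB2GRAY)
T=lambda X:(R.inv().apply(np.array(X)-p)*1000).round(1)
for r in range(228,258,4):
    xs=np.where(g[r,290:360]>150)[0]+290
    if len(xs):print(r,xs.min(),xs.max(),T(onz(w,xs.min()-.5,r,.028)),T(onz(w,xs.max()+.5,r,.028)))
for r in range(185,215,8):
    xs=np.where(g[r,290:360]>150)[0]+290
    if len(xs):print('tang',r,xs.min(),xs.max(),T(onz(w,xs.min()-.5,r,.018)),T(onz(w,xs.max()+.5,r,.018)))
```

```text
[ 0.54844177 -0.18444943  0.01411773] [ 1.4 -0.   0.1]
236 294 346 [ 23.6 -14.  -13.9] [ 23.5  11.6 -13.9]
240 294 346 [ 21.4 -14.  -13.9] [ 21.4  11.6 -13.9]
244 294 346 [ 19.3 -14.1 -13.9] [ 19.3  11.7 -13.9]
248 295 346 [ 17.1 -13.7 -13.9] [ 17.1  11.8 -13.9]
252 295 346 [ 14.9 -13.8 -13.9] [ 14.9  11.8 -13.9]
tang 185 296 345 [ 46.2 -13.2  -3.9] [46.2 11.3 -3.9]
tang 193 296 344 [ 42.2 -13.3  -3.9] [42.2 10.9 -3.9]
tang 201 296 344 [ 38.  -13.4  -3.9] [38.  11.  -3.9]
tang 209 296 344 [ 33.8 -13.6  -3.9] [33.7 11.1 -3.9]
```

Side forces are gone after backing off. The lug sits 1.1 mm to tool -y, so I'll shift to re-centre and push again.

>>> play_rows(
  motion=[
    [[0,-0.008,0],[0,0,0],-1],
    [[0.005,-0.008,0],[0,0,0],-1],
    [[0.01,-0.008,0],[0,0,0],-1],
    [[0.015,-0.008,0],[0,0,0],-1],
    [[0.02,-0.008,0],[0,0,0],-1],
    [[0.02,-0.008,0],[0,0,0],-1],
  ],
)

```text
t: 16.42
eef_pos: [0.5511, -0.1839, 0.0139]
ee_rot: [-0.0, 0.989, -0.15, -0.0]
contact_force: [-1.6, 1.5, 1.8]
width: 0.0001
grasp_force: 1.2
```

>>> play_rows(
  motion=[
    [[0.004,0,0],[0,0,0],-1],
    [[0.008,0,0],[0,0,0],-1],
    [[0.008,0,0],[0,0,0],-1],
  ],
)

```text
t: 16.8
eef_pos: [0.5523, -0.1841, 0.0138]
ee_rot: [-0.0, 0.989, -0.15, -0.0]
contact_force: [-4.3, 2.9, 2.5]
width: 0.0001
grasp_force: 2.3
```

>>> play_rows(
  motion=[
    [[0.004,0,0],[0,0,0],-1],
    [[0.008,0,0],[0,0,0],-1],
    [[0.008,0,0],[0,0,0],-1],
  ],
)

```text
t: 17.18
eef_pos: [0.5524, -0.1842, 0.0137]
ee_rot: [-0.001, 0.989, -0.151, -0.001]
contact_force: [-8.7, 4.1, 6.4]
width: 0.0002
grasp_force: 4.7
```

>>> play_rows(
  motion=[
    [[0.004,0,0],[0,0,0],-1],
    [[0.008,0,0],[0,0,0],-1],
    [[0.008,0,0],[0,0,0],-1],
  ],
)

```text
t: 17.55
eef_pos: [0.5525, -0.1843, 0.0135]
ee_rot: [-0.001, 0.989, -0.151, -0.002]
contact_force: [-12.4, 5.2, 9.4]
width: 0.0002
grasp_force: 6.8
```

>>> play_rows(
  motion=[
    [[0.004,0,0],[0,0,0],-1],
    [[0.008,0,0],[0,0,0],-1],
    [[0.012,0,0],[0,0,0],-1],
    [[0.012,0,0],[0,0,0],-1],
  ],
)

```text
t: 18.05
eef_pos: [0.5527, -0.1844, 0.0132]
ee_rot: [-0.001, 0.989, -0.151, -0.004]
contact_force: [-18.5, 8.1, 14.8]
width: -0.0002
grasp_force: 10.1
```

The push has reached about 20 N along the way, and the rest moved only about 0.3 mm after it bound. I'll back off, rise clear and check that it stays.

>>> play_rows(
  motion=[
    [[-0.03,0,0],[0,0,0],-1],
    [[-0.08,0,0],[0,0,0],-1],
    [[-0.16,0,0],[0,0,0],-1],
    [[-0.16,0,-0.3],[0,0,0],-1],
    [[-0.16,0,-0.7],[0,0,0],-1],
    [[-0.16,0,-0.85],[0,0,0],-1],
    [[-0.16,0,-0.85],[0,0,0],-1],
    [[-0.16,0,-0.85],[0,0,0],-1],
  ],
)

```text
t: 19.05
eef_pos: [0.5331, -0.1779, 0.1406]
ee_rot: [-0.0, 0.989, -0.15, -0.0]
contact_force: [-0.4, 0.8, -0.8]
width: -0.0003
grasp_force: 0.0
```

Run:
```python
from h import *
import pickle
w=grab_frame('wrist');pickle.dump(w,open('w8.pkl','wb'));s=state();p,R=tool(s);print(p,s['contact_force'].round(1));g=cv2.cvtColor(w['image'],cv2.COLOR_RGB2GRAY)
T=lambda X:(R.inv().apply(np.array(X)-p)*1000).round(1)
last=None
for x in np.arange(20,75,1.):
    X=p+R.apply([x/1000,-.001,0]);X[2]=.028;u,v=proj(w,X);b=int(g[int(round(v)),int(round(u))])
    if last is not None and abs(b-last)>25:print('edge',x,int(u),int(v),last,b)
    last=b
for r in range(100,190,10):
    xs=np.where(g[r,290:355]>150)[0]+290
    if len(xs):print(r,xs.min(),xs.max(),T(onz(w,xs.min()-.5,r,.018)),T(onz(w,xs.max()+.5,r,.018)))
# rail front along y=+-30
for y in(-35,35):
  last=None
  for x in np.arange(50,110,1.):
    X=p+R.apply([x/1000,y/1000,0]);X[2]=.0215;u,v=proj(w,X)
    if v<0:break
    b=int(g[int(round(v)),int(round(u))])
    if last is not None and abs(b-last)>25:print('rail',y,x,int(u),int(v),last,b)
    last=b
```

```text
[ 0.53291477 -0.17800837  0.14029101] [-0.5 -0.2  0.7]
edge 32.0 321 165 114 151
edge 33.0 321 164 151 193
edge 44.0 321 151 172 146
edge 46.0 321 149 161 197
100 290 354 [ 86.3 -28.3 122.1] [ 86.3  26.9 122.2]
110 290 354 [ 78.3 -28.6 122.2] [ 78.3  27.2 122.2]
120 290 354 [ 70.1 -28.9 122.2] [ 70.1  27.5 122.2]
130 310 337 [ 61.6 -11.7 122.2] [ 61.6  12.9 122.2]
140 310 337 [ 53.  -11.8 122.2] [ 53.   13.  122.2]
150 310 336 [ 44.2 -11.9 122.2] [ 44.2  12.3 122.2]
160 309 337 [ 35.2 -13.  122.2] [ 35.2  13.3 122.2]
rail -35 68.0 282 122 91 173
rail -35 88.0 280 97 176 144
rail -35 89.0 280 96 144 103
rail -35 99.0 280 83 113 186
rail 35 68.0 363 122 89 160
rail 35 69.0 363 121 160 192
```

The rest is at about receiver x = 42–44 mm, near the early end of the range. I'll check sub-pixel that it is square in the way and not cocked.

```bash
cat > yaw.py <<'E'
from h import *
def edge(w,p,R,x0,x1,yc,z,half=5,sgn=0):
    """fit y=a+b x of strongest gradient edge near yc (mm, tool frame) on plane z"""
    g=cv2.GaussianBlur(cv2.cvtColor(w['image'],cv2.COLOR_RGB2GRAY),(3,3),0).astype(np.float32);pts=[]
    ys=np.arange(yc-half,yc+half,.1)
    for x in np.arange(x0,x1,1.):
        P=[]
        for y in ys:
            X=p+R.apply([x/1e3,y/1e3,0]);X[2]=z;P.append(proj(w,X))
        P=np.array(P,np.float32);v=cv2.remap(g,P[:,0][None],P[:,1][None],cv2.INTER_LINEAR)[0]
        d=np.gradient(cv2.GaussianBlur(v[None],(9,1),0)[0])*(sgn or 1);d=d if sgn else abs(d)
        i=d.argmax();k=slice(max(i-8,0),i+9);pts.append((x,(ys[k]*np.clip(d[k],0,None)).sum()/np.clip(d[k],0,None).sum()))
    pts=np.array(pts);b,a=np.polyfit(*pts.T,1);res=pts[:,1]-a-b*pts[:,0];ok=abs(res)<.8;b,a=np.polyfit(*pts[ok].T,1)
    return 'deg %.2f  y@50 %.2f rms %.2f'%(np.degrees(np.arctan(b)),a+50*b,res[ok].std())
E
python3 - <<'E'
from yaw import *
import pickle
w=pickle.load(open('w8.pkl','rb'));p,R=tool()
print('tang L',edge(w,p,R,47,64,-12,.018,sgn=1));print('tang R',edge(w,p,R,47,64,12,.018,sgn=-1))
print('plate L',edge(w,p,R,-10,95,-55,.008));print('plate R',edge(w,p,R,-10,95,55,.008))
print('rail L',edge(w,p,R,72,110,-46,.0215,sgn=1));print('rail R',edge(w,p,R,72,110,46,.0215,sgn=-1))
E
```

```text
tang L deg 0.52  y@50 -11.89 rms 0.06
tang R deg -0.74  y@50 12.86 rms 0.18
plate L deg -0.22  y@50 -53.94 rms 0.25
plate R deg -0.78  y@50 55.62 rms 0.39
rail L deg 0.13  y@50 -45.26 rms 0.16
rail R deg 0.00  y@50 47.55 rms 0.16
```

The rest is square to the receiver within about 0.2° and about 0.5 mm aside towards the fixed rail. That fits the gib being set in, so this is a true wedge rather than a cocked jam. I'm handing in.

```bash
python3 -c "
from h import *
print(sign_off())"
```

```text
the job is handed in; nothing more can be done
None
```

The pipe rest is in the receiver, wedged at about 43 mm along the way by one heel push of about 20 N. I let go, it looked square in the way, and the job was handed in at about 19 s; I did not tug it to test the clamp.

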